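Find and seat the rocking burner cap on a gas hob

ROBOT

A 6-joint arm with a two-finger parallel gripper is mounted at the origin on the work surface. World frame = base frame: x ahead of the robot, y to its left, z up, the work surface at z = 0. Lengths are in mm, angles in rad, forces in N, time in s.
With the tool pointing down it reaches from about 375 to 900 mm from the base axis. Payload 3.1 kg.
Tool frame: the origin (TCP) lies between the finger pads, 19 mm behind the fingertips; this is the grasp point; z points along the fingers, y is the line along which they close (so a half turn about z gives the same grasp; the last joint's range is limited). The gripper opens to 85 mm and grips with 20 to 120 N. Pads are 22 mm wide; open, the fingers measure 114 mm over their backs; the gripper's body (76 mm by 85 mm) begins 54 mm behind the grasp point. The pads swing forward as they close: fully open they stand 13 mm farther back than shut.
Start: joints at [-1.369, 0.527, 1.433, -0, 1.181, -0.178], TCP at [232.31, -580.197, 250.01] pointing down, gripper open.
Joint ranges: [-3.08, 3.08], [-0.75, 2.2], [0.22, 2.44], [-1.43, 4.57], [0, 2.65], [-2.85, 2.85]. Speed limits (rad/s): [2.79, 2.79, 3.14, 3.14, 3.14, 3.14].

INTERFACE

Orientations are given as a 3x3 rotation matrix whose columns are the frame's x, y, z axes.
In Python, from station import readout, get_image, r, search_frame, regions_of gives the robot as it stands.
- The arm moves only by the tool move_arm, never from a script. Its argument "deltas" is a list of rows, each a list of 3 entries, a list of its own where there are three numbers: the shift along the world's x, y, z in cm, then the turn, a rotation vector about the world's x, y, z in rad, then the gripper command: -1 is shut, 1 is fully open, values between are in proportion. A call has 1 to 8 rows; each row is the pose to reach, as a shift and turn from the pose commanded when the call began; what a row does not reach only later rows make up. A row lasts 1/12 s, in which the tool goes at most 41.7 mm and 7.16 degrees, less where a joint would pass 70% of its speed; a pose out of reach is approached as far as the arm can. A call with a gripper value outside its range is refused whole. The fingers move at their own pace and stop on an object; the grip force is fixed at half the most. Time passes only in rows, so rows that repeat a pose let the fingers close. It gives the time, the measured TCP pose, the force, the opening and the grip force at its end, in the units of the state.
- readout.sense(): the state, without advancing time (a new reading comes with each control period).
- get_image(name): name is "scene" or "top" or "wrist"; returns a dict with "color" (420x560x3 uint8, red, green, blue), "z_map" (420x560 float32, mm along the optical axis (not along the pixel's ray), 0 where there is no reading), "fx", "fy", "cx", "cy" (pixels), "extrinsics" (4x4, takes a point from world to camera coordinates). Camera axes: x right, y down, z forward; pixel columns grow to the right and rows downward; lengths in mm; the calibration is good to about 2 mm. A picture is of the moment at which its call begins.
- r.hand_in(): hands the job in; it is judged then, once.
Trained networks look in the newest picture that a camera, given by its name, has taken for a name from the list of things; names that differ only in an ending like _2 or _b are one class to them, and where a whole thing is asked for, a point or a joint stands for the part that bears it (a point fixed in the world has none). Each returns a list of dicts, best first, with "confidence" (0 to 1); they miss things now and then, are a little off and sometimes report something else, mostly with a low value. They report only what shows in the picture. A call takes as long as a camera call.
- search_frame(camera, thing): "bbox" ([left, top, width, height] in pixels, round what is visible of it).
- regions_of(camera, thing): "mask" (420x560 bool, what is visible of it) and "bbox" ([left, top, width, height] in pixels, round what is visible of it).
The state is a dict: "time": time; "joints": joint angles; "qd": joint speeds; "tau": joint torques, N m; "ee_pos": TCP position; "ee_rot": TCP orientation; "ft_force": force on the tool from outside, world axes, zero at the start; "wrist_torque": the same for the moment, N m; "opening": opening from 0.0 (shut) to 1.0 (fully open); "grasp_force": force on a finger pad.
Only numpy, scipy, OpenCV 4.12 (cv2) and the standard library are available. Lean on these libraries where they do the work, as an engineer would, in place of code of your own. Each camera call takes 0.05 s, during which the arm holds its last target. There are 200 camera calls.

TASK

One of the four black burner caps on this gas hob is not sitting properly: press down lightly near the edges of the caps to find the one that rocks, then push it across with your fingers until it drops home, flat and central on its burner like the other three. Work with the fingertips only: do not pick any cap up or knock it off its burner, and leave everything else on the hob and the bench where it is.

Things in the scene. Friction and masses are not known exactly. Their poses are not given: they have to be found in the camera images.
- hob: gas hob out of its worktop, standing on the bench: 480 (its x) by 570 (its y) brushed steel top, its surface 53 mm above the bench, four black control knobs (40 mm across, 27 mm high) along its front edge (its -x), pan supports taken off; burners 190 mm apart front to back, 250 mm left to right. Fixed. Origin: bench level under its centre, z up
- burner_1: One of four identical fixed burners, in no fixed order on the hob; origin at the centre of its base on the hob's steel top, z up, yaw arbitrary. Dark base 100 mm across, 6 mm high; on it an aluminium ring crown, 72 mm outside, 60 mm inside, its flat top 18 mm above the hob's steel top. A white spark electrode 13 mm high stands beside the crown under the cap's edge
- cap_1: Loose cap on burner_1; four identical matt black flat discs, 80 mm across, 7 mm thick, about 0.2 kg, with a round locating boss below, 56 mm across, 2.5 mm deep, that fits in the crown's 60 mm opening. Origin: centre of the disc's underside, 7 mm below its top; z is the disc's axis, yaw arbitrary
- burner_2: One of four identical fixed burners, in no fixed order on the hob; origin at the centre of its base on the hob's steel top, z up, yaw arbitrary. Like burner_1. When home, any cap lies level, its boss in the crown and its origin 18 mm above the burner's; it does not give under a press near its rim and has only 2 mm of sideways play
- cap_2: Loose cap on burner_2; four identical matt black flat discs, 80 mm across, 7 mm thick, about 0.2 kg, with a round locating boss below, 56 mm across, 2.5 mm deep, that fits in the crown's 60 mm opening. Origin: centre of the disc's underside, 7 mm below its top; z is the disc's axis, yaw arbitrary
- burner_3: One of four identical fixed burners, in no fixed order on the hob; origin at the centre of its base on the hob's steel top, z up, yaw arbitrary. Like burner_1. On whichever burner it is, the cap off its seat sits 4 to 8 mm off centre with its boss up on the crown, 1 to 3 mm high and tilted about 0.05 rad, highest on the side it is shifted to
- cap_3: Loose cap on burner_3; four identical matt black flat discs, 80 mm across, 7 mm thick, about 0.2 kg, with a round locating boss below, 56 mm across, 2.5 mm deep, that fits in the crown's 60 mm opening. Origin: centre of the disc's underside, 7 mm below its top; z is the disc's axis, yaw arbitrary
- burner_4: One of four identical fixed burners, in no fixed order on the hob; origin at the centre of its base on the hob's steel top, z up, yaw arbitrary. Like burner_1. The cap off its seat rocks under 1 to 3 N near its rim and slides on the crown under 1 to 5 N; pushed to within 2 mm of the burner's centre it drops in by its own weight
- cap_4: Loose cap on burner_4; four identical matt black flat discs, 80 mm across, 7 mm thick, about 0.2 kg, with a round locating boss below, 56 mm across, 2.5 mm deep, that fits in the crown's 60 mm opening. Origin: centre of the disc's underside, 7 mm below its top; z is the disc's axis, yaw arbitrary
- spanner: steel ring spanner, 152 mm long, lying loose on the middle of the hob along its x; bystander
- screw_tub: small yellow plastic tub of screws, 44 mm across, 30 mm high, standing loose on the hob between the back burners; bystander
- multimeter: red handheld multimeter, 190 by 90 by 36 mm, lying on the bench to the right of the hob; bystander
- screwdriver: screwdriver, 200 mm long, lying on the bench to the right of the hob; bystander
- tape_roll: roll of black tape, 90 mm across, 19 mm high, on the bench at the front left; bystander
- pan_support: cast-iron pan support, 400 by 240 mm and 39 mm high, lying on its feet on the bench to the left of the hob; bystander

How it is judged (in metres and radians):
On the way:
1. the cap that is off its seat is pressed from above by the fingers (over 0.7 N, tool centre within 38 mm of the cap's axis) (((contact force between the fingers and cap_1 above 0.7 N and horizontal distance between the grasp point and cap_1 below 0.038 m and not (z of cap_1 in the frame of burner_1 between 0.0165 and 0.0192 m and horizontal distance between cap_1 and burner_1 below 0.004 m and angle between cap_1's own z axis and vertical below 0.03 rad)) or (contact force between the fingers and cap_2 above 0.7 N and horizontal distance between the grasp point and cap_2 below 0.038 m and not (z of cap_2 in the frame of burner_2 between 0.0165 and 0.0192 m and horizontal distance between cap_2 and burner_2 below 0.004 m and angle between cap_2's own z axis and vertical below 0.03 rad)) or (contact force between the fingers and cap_3 above 0.7 N and horizontal distance between the grasp point and cap_3 below 0.038 m and not (z of cap_3 in the frame of burner_3 between 0.0165 and 0.0192 m and horizontal distance between cap_3 and burner_3 below 0.004 m and angle between cap_3's own z axis and vertical below 0.03 rad)) or (contact force between the fingers and cap_4 above 0.7 N and horizontal distance between the grasp point and cap_4 below 0.038 m and not (z of cap_4 in the frame of burner_4 between 0.0165 and 0.0192 m and horizontal distance between cap_4 and burner_4 below 0.004 m and angle between cap_4's own z axis and vertical below 0.03 rad)))), for 0.05 s.
At the end, for the whole second after the job is handed in: All four caps are home and at rest: each lies on its own burner, its axis within 4 mm of the burner's, its underside within about 1 mm of the crown's top, level within 0.03 rad (z of cap_1 in the frame of burner_1 between 0.0165 and 0.0192 m and horizontal distance between cap_1 and burner_1 below 0.004 m and angle between each of cap_1, cap_2, cap_3, cap_4's own z axis and vertical below 0.03 rad and z of cap_2 in the frame of burner_2 between 0.0165 and 0.0192 m and horizontal distance between cap_2 and burner_2 below 0.004 m and z of cap_3 in the frame of burner_3 between 0.0165 and 0.0192 m and horizontal distance between cap_3 and burner_3 below 0.004 m and z of cap_4 in the frame of burner_4 between 0.0165 and 0.0192 m and horizontal distance between cap_4 and burner_4 below 0.004 m and linear speed of each of cap_1, cap_2, cap_3, cap_4 below 0.01 m/s); the robot touches nothing.
It fails at once if a cap is lifted (underside of its centre more than 6 mm above the crown's top), tipped over 0.3 rad or carried or knocked more than 18 mm off its burner's centre (z of cap_1 in the frame of burner_1 above 0.024 m or angle between any of cap_1, cap_2, cap_3, cap_4's own z axis and vertical above 0.3 rad or horizontal distance between cap_1 and burner_1 above 0.018 m or z of cap_2 in the frame of burner_2 above 0.024 m or horizontal distance between cap_2 and burner_2 above 0.018 m or z of cap_3 in the frame of burner_3 above 0.024 m or horizontal distance between cap_3 and burner_3 above 0.018 m or z of cap_4 in the frame of burner_4 above 0.024 m or horizontal distance between cap_4 and burner_4 above 0.018 m).
It fails at once if a cap is pressed or pushed hard, with over 60 N (contact force between the fingers and cap_1 above 60 N or contact force between the fingers and cap_2 above 60 N or contact force between the fingers and cap_3 above 60 N or contact force between the fingers and cap_4 above 60 N).
It fails at once if something else on the hob or the bench is moved more than 15 mm (distance of any of spanner, screw_tub, multimeter, screwdriver, tape_roll, pan_support from where it was at the start of the episode above 0.015 m).
It also fails if it takes over 64 s, if anything falls off the work surface, if the arm or the gripper's body presses on something with over 40 N, if the wrist force passes 120 N, or if a joint passes its speed limit or range.

## Working session

There is one attempt and no reset: what is moved stays moved. The work goes in short steps, Python scripts to look and compute and a tool call to move; the robot and the scene stay as the last step left them, time stands still between calls to the robot, and variables do not carry over. Pictures are saved under pics/ and viewed, at most 10 in all, crops included, and the job is handed in when it is done.

Besides the shell and the picture viewer there is one more tool, called after ">>>" in YAML: its name, and indented under it one key for each argument. move_arm: Moves the arm, as the interface text tells. Its arguments: {"type":"object","properties":{"deltas":{"type":"array"}},"required":["deltas"]}

```bash
mkdir -p pics; cat > h.py <<'E'
import numpy as np,cv2
from station import readout,get_image,r,search_frame,regions_of
def save(im,n): cv2.imwrite('pics/'+n+'.png',im['color'][:,:,::-1])
def pts(im,m):
    v,u=np.nonzero(m&(im['z_map']>0)); z=im['z_map'][v,u]
    p=np.c_[(u-im['cx'])/im['fx']*z,(v-im['cy'])/im['fy']*z,z,np.ones(len(z))]
    return (np.linalg.inv(im['extrinsics'])@p.T).T[:,:3]
E
python3 - <<'E'
from h import *
for c in ['top','scene']:
    im=get_image(c); save(im,c+'0')
    for t in ['cap_1','burner_1']:
        for d in regions_of(c,t):
            p=pts(im,d['mask'])
            if len(p)<20: continue
            z=np.median(p[:,2]); q=p[abs(p[:,2]-z)<5]
            A=np.c_[q[:,:2]-q[:,:2].mean(0),np.ones(len(q))]; s=np.linalg.lstsq(A,q[:,2],rcond=None)[0]
            print(c,t,round(d['confidence'],2),d['bbox'],len(q),((q.min(0)+q.max(0))/2).round(1),q.mean(0).round(1),np.ptp(q,axis=0).round(),s.round(3))
print(readout.sense()['ee_rot'])
E
```

```text
top cap_1 0.87 [233.0, 147.7, 21.9, 25.6] 348 [690.  114.1  76. ] [690.  114.3  76. ] [78. 76. 10.] [-6.0000e-03  3.0000e-03  7.5974e+01]
top cap_1 0.8 [294.2, 206.6, 22.6, 26.3] 355 [ 482.8 -111.9   77.8] [ 481.7 -112.8   77.8] [78. 75. 10.] [2.9000e-02 8.0000e-03 7.7766e+01]
top cap_1 0.71 [223.7, 203.5, 28.0, 19.8] 354 [501.3 134.3  75.5] [501.4 134.6  75.6] [78. 78. 10.] [8.0000e-03 1.0000e-03 7.5584e+01]
top cap_1 0.6 [302.2, 160.6, 21.0, 22.4] 350 [ 664.9 -133.3   76. ] [ 665.9 -132.7   75.9] [76. 76. 10.] [ 1.0000e-03 -1.0000e-03  7.5886e+01]
top burner_1 0.57 [301.2, 162.9, 22.3, 18.4] 91 [ 660.1 -130.1   55. ] [ 645.  -118.9   55.4] [77. 88. 10.] [-3.3000e-02  1.2000e-02  5.5359e+01]
top burner_1 0.56 [291.8, 215.1, 30.0, 18.9] 122 [ 463.3 -115.9   55.3] [ 452.6 -122.    54.9] [66. 94. 10.] [1.3000e-02 1.0000e-02 5.4918e+01]
top burner_1 0.5 [225.6, 201.3, 24.7, 23.3] 158 [501.2 134.6  55. ] [489.9 124.5  54.8] [98. 97.  9.] [ 7.0000e-03 -3.0000e-03  5.4812e+01]
top burner_1 0.48 [232.4, 161.3, 25.8, 13.5] 88 [667.  113.3  55.2] [658.8 106.2  55. ] [45. 87. 10.] [3.4000e-02 
[... 626 characters left out ...]
 34.8, 18.3] 335 [704.5 117.9  58.3] [715.7 117.5  58.1] [74. 99. 10.] [7.000e-03 2.000e-03 5.813e+01]
scene burner_1 0.73 [203.4, 250.7, 37.3, 20.7] 269 [ 678.2 -130.9   58.6] [ 692.4 -122.6   58.3] [76. 97. 10.] [ 1.0000e-03 -1.0000e-03  5.8287e+01]
scene burner_1 0.72 [307.2, 210.1, 36.8, 23.9] 263 [519.  137.4  58.8] [528.4 133.9  58.3] [ 72. 100.  10.] [-1.0000e-03  4.0000e-03  5.8281e+01]
scene burner_1 0.69 [225.8, 202.7, 32.2, 17.8] 191 [ 494.7 -113.    58.4] [ 505.3 -107.5   58.2] [68. 94. 10.] [-1.6000e-02  4.0000e-03  5.8196e+01]
[[ 9.28360620e-01  3.71680691e-01 -1.53818036e-04]
 [ 3.71680698e-01 -9.28360326e-01  7.50921469e-04]
 [ 1.36304449e-04 -7.54297115e-04 -9.99999706e-01]]
```

View pics/top0.png

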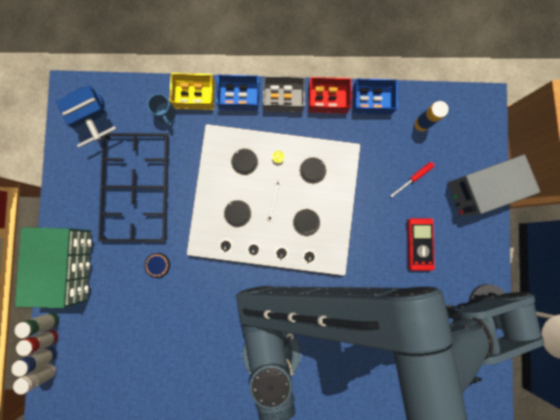

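>>> move_arm:
  deltas:
    - [[2, 4, 0], [0, 0, -0.05], -1]
    - [[4, 8, 0], [0, 0, -0.1], -1]
    - [[6, 12, 0], [0, 0, -0.15], -1]
    - [[8, 15.5, 0], [0, 0, -0.2], -1]
    - [[10, 19, 0], [0, 0, -0.25], -1]
    - [[12, 22.5, 0], [0, 0, -0.3], -1]
    - [[14, 26, 0], [0, 0, -0.34], -1]
    - [[16, 29.5, 0], [0, 0, -0.38], -1]

```text
time: 0.97
ee_pos: [391.7, -285.5, 250.2]
ee_rot: [[1.0, -0.002, 0.0], [-0.002, -1.0, -0.0], [0.0, 0.0, -1.0]]
ft_force: [0.4, -0.4, 0.2]
opening: 0.001
grasp_force: 0.0
```

The top view shows the hob with caps at about (245,161), (313,170), (237,213) and (306,222). The last one, front right, measures high and tilted up toward +x.

>>> move_arm:
  deltas:
    - [[2.5, 4, 0], [0, 0, 0], -1]
    - [[5, 8, 0], [0, 0, 0], -1]
    - [[7, 12, 0], [0, 0, 0], -1]
    - [[8.8, 15.5, 0], [0, 0, 0], -1]
    - [[9, 17.3, 0], [0, 0, 0], -1]
    - [[9, 17.3, 0], [0, 0, 0], -1]

```text
time: 1.47
ee_pos: [481.7, -109.1, 250.0]
ee_rot: [[1.0, 0.007, -0.0], [0.007, -1.0, 0.002], [-0.0, -0.002, -1.0]]
ft_force: [0.8, 0.1, -0.1]
opening: 0.002
grasp_force: 0.0
```

```bash
python3 - <<'E'
from h import *
im=get_image('wrist'); save(im,'w1')
for d in regions_of('wrist','cap_1'):
    p=pts(im,d['mask']);z=np.median(p[:,2]); q=p[abs(p[:,2]-z)<5]
    A=np.c_[q[:,:2]-q[:,:2].mean(0),np.ones(len(q))]; s=np.linalg.lstsq(A,q[:,2],rcond=None)[0]
    print(round(d['confidence'],2),d['bbox'],len(q),((q.min(0)+q.max(0))/2).round(1),q.mean(0).round(1),np.ptp(q,axis=0).round(),s.round(3))
p=pts(im,im['z_map']>0)
# base ring points (z~59) near the cap
q=p[(abs(p[:,2]-59)<1.8)&(np.hypot(p[:,0]-480,p[:,1]+112)<65)]
print(len(q),q.min(0),q.max(0))
A=np.c_[2*q[:,:2],np.ones(len(q))]
print(np.histogram(p[np.hypot(p[:,0]-480,p[:,1]+112)<65][:,2],bins=np.arange(50,84,1.)))
print(readout.sense()['ee_pos'])
E
```

```text
0.98 [242.5, 149.1, 84.0, 82.8] 5199 [ 483.2 -110.5   80.4] [ 484.2 -110.5   80.9] [79. 79.  8.] [4.4000e-02 1.5000e-02 8.0911e+01]
0.95 [266.1, 0.0, 82.9, 25.8] 1567 [ 636.1 -131.2   77.7] [ 637.3 -130.9   78.6] [19. 66.  8.] [ 3.500e-02 -3.000e-03  7.862e+01]
0.73 [0.0, 128.6, 70.2, 81.8] 4660 [502.1 129.8  77.8] [502.  128.2  78.8] [79. 69.  8.] [-1.0000e-03  1.1000e-02  7.8815e+01]
755 [ 428.25825647 -161.30459211   57.20288598] [526.54621313 -63.13761681  60.77135308]
(array([   0,   12,  431, 2135, 1996,  454,  715,  598,  114,  120,  107,
         20,    7,    6,    2,    0,    0,    0,    1,    0,    2,    0,
          0,    0,    0,    0,    5,   23,  270,  903, 1511, 1518,  791]), array([50., 51., 52., 53., 54., 55., 56., 57., 58., 59., 60., 61., 62.,
       63., 64., 65., 66., 67., 68., 69., 70., 71., 72., 73., 74., 75.,
       76., 77., 78., 79., 80., 81., 82., 83.]))
[ 481.2755795  -113.14936002  250.04433136]
```

View pics/w1.png

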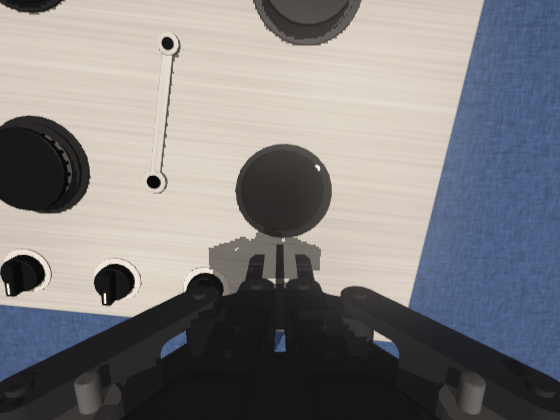

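The wrist view shows the cap at about (284,190). It sits about 6 mm off its base toward +x and a little +y, and is tilted 0.046 rad. I'll press it lightly first, then push it toward (-0.95,-0.3).

>>> move_arm:
  deltas:
    - [[0.5, 0.2, -4], [0, 0, 0], -1]
    - [[1, 0.5, -8], [0, 0, 0], -1]
    - [[1.6, 0.7, -11], [0, 0, 0], -1]
    - [[1.6, 0.7, -13.5], [0, 0, 0], -1]
    - [[1.6, 0.7, -14.3], [0, 0, 0], -1]
    - [[1.6, 0.7, -14.3], [0, 0, 0], -1]
    - [[1.6, 0.7, -14.3], [0, 0, 0], -1]

```text
time: 2.15
ee_pos: [497.2, -108.4, 107.4]
ee_rot: [[1.0, -0.001, 0.0], [-0.001, -1.0, -0.0], [0.0, 0.0, -1.0]]
ft_force: [0.1, 0.1, 0.7]
opening: -0.0
grasp_force: 0.0
```

>>> move_arm:
  deltas:
    - [[0, 0, -0.1], [0, 0, 0], -1]
    - [[0, 0, -0.2], [0, 0, 0], -1]
    - [[0, 0, -0.3], [0, 0, 0], -1]
    - [[0, 0, -0.3], [0, 0, 0], -1]

```text
time: 2.48
ee_pos: [497.5, -107.5, 104.9]
ee_rot: [[1.0, 0.001, 0.002], [0.001, -1.0, -0.001], [0.002, 0.001, -1.0]]
ft_force: [0.7, 0.4, -0.1]
opening: -0.002
grasp_force: 0.0
```

>>> move_arm:
  deltas:
    - [[0, 0, -0.1], [0, 0, 0], -1]
    - [[0, 0, -0.2], [0, 0, 0], -1]
    - [[0, 0, -0.3], [0, 0, 0], -1]
    - [[0, 0, -0.3], [0, 0, 0], -1]

```text
time: 2.82
ee_pos: [497.0, -107.1, 100.9]
ee_rot: [[1.0, 0.001, -0.0], [0.001, -1.0, 0.0], [-0.0, -0.0, -1.0]]
ft_force: [0.1, 0.9, 0.2]
opening: 0.001
grasp_force: 0.0
```

>>> move_arm:
  deltas:
    - [[0, 0, -0.1], [0, 0, 0], -1]
    - [[0, 0, -0.1], [0, 0, 0], -1]
    - [[0, 0, -0.1], [0, 0, 0], -1]

```text
time: 3.07
ee_pos: [497.2, -107.2, 99.9]
ee_rot: [[1.0, 0.001, -0.0], [0.001, -1.0, 0.0], [-0.0, -0.0, -1.0]]
ft_force: [-0.4, -0.2, -0.5]
opening: 0.001
grasp_force: 0.0
```

>>> move_arm:
  deltas:
    - [[0, 0, -0.1], [0, 0, 0], -1]
    - [[0, 0, -0.1], [0, 0, 0], -1]
    - [[0, 0, -0.1], [0, 0, 0], -1]

```text
time: 3.32
ee_pos: [497.4, -107.2, 99.3]
ee_rot: [[1.0, 0.001, 0.001], [0.001, -1.0, -0.0], [0.001, 0.0, -1.0]]
ft_force: [0.8, 1.5, 3.2]
opening: 0.005
grasp_force: 1.7
```

>>> move_arm:
  deltas:
    - [[0, 0, -0.05], [0, 0, 0], -1]
    - [[0, 0, -0.05], [0, 0, 0], -1]
    - [[0, 0, -0.05], [0, 0, 0], -1]

```text
time: 3.57
ee_pos: [497.5, -107.2, 99.2]
ee_rot: [[1.0, 0.001, 0.001], [0.001, -1.0, -0.0], [0.001, 0.0, -1.0]]
ft_force: [-0.5, 0.6, 7.8]
opening: 0.005
grasp_force: 3.6
```

>>> move_arm:
  deltas:
    - [[0, 0, 1], [0, 0, 0], -1]
    - [[0, 0, 2.5], [0, 0, 0], -1]
    - [[1.5, 0.5, 2.5], [0, 0, 0.11], -1]
    - [[3.5, 1.2, 2.5], [0, 0, 0.22], -1]
    - [[4.5, 1.5, 2.5], [0, 0, 0.32], -1]
    - [[4.5, 1.5, 2.5], [0, 0, 0.32], -1]
    - [[4.5, 1.5, 1], [0, 0, 0.32], -1]
    - [[4.5, 1.5, 0.5], [0, 0, 0.32], -1]

```text
time: 4.23
ee_pos: [540.7, -92.0, 102.6]
ee_rot: [[0.95, 0.313, -0.003], [0.313, -0.95, 0.001], [-0.002, -0.002, -1.0]]
ft_force: [-0.6, 0.6, 0.0]
opening: -0.0
grasp_force: 0.0
```

>>> move_arm:
  deltas:
    - [[0, 0, -0.5], [0, 0, 0], -1]
    - [[0, 0, -1.0], [0, 0, 0], -1]
    - [[0, 0, -1.1], [0, 0, 0], -1]
    - [[0, 0, -1.1], [0, 0, 0], -1]

```text
time: 4.57
ee_pos: [541.6, -92.3, 92.2]
ee_rot: [[0.949, 0.315, -0.001], [0.315, -0.949, 0.0], [-0.001, -0.001, -1.0]]
ft_force: [-0.1, -0.7, 0.8]
opening: -0.001
grasp_force: 0.0
```

```bash
cat > m.py <<'E'
from h import *
im=get_image('wrist')
for d in regions_of('wrist','cap_1'):
    p=pts(im,d['mask']);z=np.median(p[:,2]); q=p[abs(p[:,2]-z)<4]
    if len(q)<500: continue
    A=np.c_[q[:,:2]-q[:,:2].mean(0),np.ones(len(q))]; s=np.linalg.lstsq(A,q[:,2],rcond=None)[0]
    print(round(d['confidence'],2),d['bbox'],len(q),((q.min(0)+q.max(0))/2).round(1),q.min(0).round(1),q.max(0).round(1),s.round(3))
s=readout.sense();print(s['time'],s['ee_pos'],s['ft_force'])
E
python3 m.py; python3 -c "
from h import *
save(get_image('wrist'),'w2')"
```

```text
0.94 [369.4, 0.6, 190.2, 122.0] 19476 [ 654.6 -131.1   78.2] [ 626.8 -170.8   74.8] [682.3 -91.3  81.5] [ 3.0000e-03 -2.0000e-03  7.8751e+01]
4.6667 [542.17070436 -92.42891722  92.68935904] [-0.02487523 -0.65313898  0.29817365]
```

View pics/w2.png

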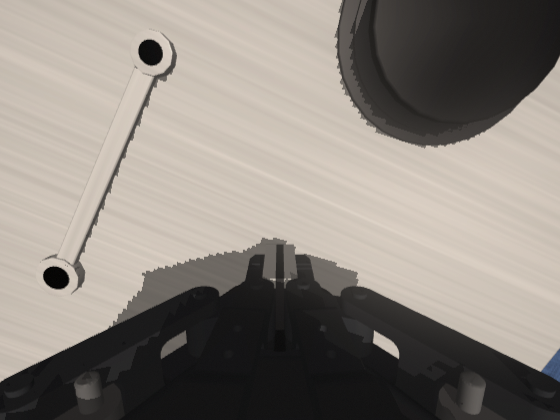

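The fingers are beyond the rim, and nothing else is near them. The spanner is well off to the left, at about (60–150, 50–280). Now I'll push.

>>> move_arm:
  deltas:
    - [[-0.2, -0.06, 0], [0, 0, 0], -1]
    - [[-0.4, -0.13, 0], [0, 0, 0], -1]
    - [[-0.57, -0.19, 0], [0, 0, 0], -1]
    - [[-0.57, -0.19, 0], [0, 0, 0], -1]

```text
time: 5.05
ee_pos: [535.9, -94.2, 92.6]
ee_rot: [[0.949, 0.315, -0.0], [0.315, -0.949, 0.0], [-0.0, -0.0, -1.0]]
ft_force: [0.2, -0.4, 0.5]
opening: 0.0
grasp_force: 0.0
```

>>> move_arm:
  deltas:
    - [[-0.1, -0.03, 0], [0, 0, 0], -1]
    - [[-0.19, -0.06, 0], [0, 0, 0], -1]
    - [[-0.19, -0.06, 0], [0, 0, 0], -1]

```text
time: 5.3
ee_pos: [534.3, -94.8, 92.5]
ee_rot: [[0.949, 0.315, -0.0], [0.315, -0.949, 0.0], [-0.0, -0.0, -1.0]]
ft_force: [0.4, 0.3, 0.9]
opening: 0.0
grasp_force: 0.0
```

>>> move_arm:
  deltas:
    - [[-0.05, -0.02, 0], [0, 0, 0], -1]
    - [[-0.1, -0.03, 0], [0, 0, 0], -1]
    - [[-0.1, -0.03, 0], [0, 0, 0], -1]

```text
time: 5.55
ee_pos: [533.4, -95.0, 92.5]
ee_rot: [[0.949, 0.315, -0.0], [0.315, -0.949, 0.0], [-0.0, -0.0, -1.0]]
ft_force: [0.3, 0.1, -1.2]
opening: -0.002
grasp_force: 0.0
```

>>> move_arm:
  deltas:
    - [[-0.05, -0.02, 0], [0, 0, 0], -1]
    - [[-0.1, -0.03, 0], [0, 0, 0], -1]
    - [[-0.1, -0.03, 0], [0, 0, 0], -1]

```text
time: 5.8
ee_pos: [532.4, -95.3, 92.5]
ee_rot: [[0.949, 0.315, -0.0], [0.315, -0.949, 0.0], [-0.0, -0.0, -1.0]]
ft_force: [0.3, -0.2, 0.6]
opening: 0.005
grasp_force: 0.0
```

>>> move_arm:
  deltas:
    - [[-0.05, -0.02, 0], [0, 0, 0], -1]
    - [[-0.1, -0.03, 0], [0, 0, 0], -1]
    - [[-0.1, -0.03, 0], [0, 0, 0], -1]

```text
time: 6.05
ee_pos: [531.4, -95.7, 92.5]
ee_rot: [[0.949, 0.315, -0.0], [0.315, -0.949, 0.0], [-0.0, -0.0, -1.0]]
ft_force: [0.0, 0.1, -0.6]
opening: -0.002
grasp_force: 0.0
```

>>> move_arm:
  deltas:
    - [[-0.05, -0.02, 0], [0, 0, 0], -1]
    - [[-0.1, -0.03, 0], [0, 0, 0], -1]
    - [[-0.1, -0.03, 0], [0, 0, 0], -1]

```text
time: 6.3
ee_pos: [530.8, -96.1, 92.6]
ee_rot: [[0.949, 0.315, 0.001], [0.315, -0.949, -0.0], [0.001, 0.0, -1.0]]
ft_force: [1.2, 0.6, -0.9]
opening: -0.0
grasp_force: 0.4
```

>>> move_arm:
  deltas:
    - [[-0.05, -0.02, 0], [0, 0, 0], -1]
    - [[-0.1, -0.03, 0], [0, 0, 0], -1]
    - [[-0.1, -0.03, 0], [0, 0, 0], -1]

```text
time: 6.55
ee_pos: [529.4, -96.3, 92.5]
ee_rot: [[0.949, 0.315, -0.0], [0.315, -0.949, 0.0], [-0.0, -0.0, -1.0]]
ft_force: [0.7, 0.5, -0.7]
opening: -0.003
grasp_force: 0.3
```

Contact at about 1.2 N. I'll carry on in 1 mm steps.

>>> move_arm:
  deltas:
    - [[-0.05, -0.02, 0], [0, 0, 0], -1]
    - [[-0.1, -0.03, 0], [0, 0, 0], -1]
    - [[-0.1, -0.03, 0], [0, 0, 0], -1]

```text
time: 6.8
ee_pos: [528.4, -96.5, 92.5]
ee_rot: [[0.949, 0.315, -0.0], [0.315, -0.949, 0.0], [-0.0, -0.0, -1.0]]
ft_force: [0.6, 0.9, -1.1]
opening: -0.003
grasp_force: 0.3
```

>>> move_arm:
  deltas:
    - [[-0.05, -0.02, 0], [0, 0, 0], -1]
    - [[-0.1, -0.03, 0], [0, 0, 0], -1]
    - [[-0.1, -0.03, 0], [0, 0, 0], -1]

```text
time: 7.05
ee_pos: [527.3, -96.9, 92.5]
ee_rot: [[0.949, 0.315, -0.0], [0.315, -0.949, 0.0], [-0.0, -0.0, -1.0]]
ft_force: [0.3, 0.6, -0.0]
opening: 0.0
grasp_force: 0.3
```

>>> move_arm:
  deltas:
    - [[-0.05, -0.02, 0], [0, 0, 0], -1]
    - [[-0.1, -0.03, 0], [0, 0, 0], -1]
    - [[-0.1, -0.03, 0], [0, 0, 0], -1]

```text
time: 7.3
ee_pos: [526.6, -97.2, 92.6]
ee_rot: [[0.949, 0.315, 0.0], [0.315, -0.949, -0.0], [0.0, 0.0, -1.0]]
ft_force: [0.3, -0.1, -0.9]
opening: 0.004
grasp_force: 0.4
```

>>> move_arm:
  deltas:
    - [[-0.05, -0.02, 0], [0, 0, 0], -1]
    - [[-0.1, -0.03, 0], [0, 0, 0], -1]
    - [[-0.1, -0.03, 0], [0, 0, 0], -1]

```text
time: 7.55
ee_pos: [525.6, -97.6, 92.6]
ee_rot: [[0.949, 0.315, 0.0], [0.315, -0.949, -0.0], [0.0, 0.0, -1.0]]
ft_force: [0.4, 0.5, -0.3]
opening: -0.002
grasp_force: 0.5
```

>>> move_arm:
  deltas:
    - [[-0.05, -0.02, 0], [0, 0, 0], -1]
    - [[-0.1, -0.03, 0], [0, 0, 0], -1]
    - [[-0.1, -0.03, 0], [0, 0, 0], -1]

```text
time: 7.8
ee_pos: [524.5, -97.8, 92.6]
ee_rot: [[0.949, 0.315, 0.0], [0.315, -0.949, -0.0], [0.0, 0.0, -1.0]]
ft_force: [1.8, -0.3, 1.5]
opening: -0.001
grasp_force: 0.5
```

>>> move_arm:
  deltas:
    - [[-0.05, -0.02, 0], [0, 0, 0], -1]
    - [[-0.1, -0.03, 0], [0, 0, 0], -1]
    - [[-0.1, -0.03, 0], [0, 0, 0], -1]

```text
time: 8.05
ee_pos: [524.0, -98.1, 92.6]
ee_rot: [[0.949, 0.315, 0.001], [0.315, -0.949, -0.0], [0.001, 0.0, -1.0]]
ft_force: [2.7, 1.4, -0.3]
opening: 0.002
grasp_force: 1.4
```

Force is rising at the end of the expected travel, so I'll back off and look.

>>> move_arm:
  deltas:
    - [[0.7, 0.25, 0], [0, 0, 0], -1]
    - [[1.5, 0.5, 0], [0, 0, 0], -1]
    - [[1.5, 0.5, 3], [0, 0, 0], -1]
    - [[1, 0.3, 6.5], [0, 0, -0.11], -1]
    - [[-1, -0.4, 10], [0, 0, -0.22], -1]
    - [[-3, -1, 13.5], [0, 0, -0.32], -1]
    - [[-4.3, -1.5, 15.7], [0, 0, -0.32], -1]
    - [[-4.3, -1.5, 15.7], [0, 0, -0.32], -1]

```text
time: 8.72
ee_pos: [480.8, -114.1, 254.1]
ee_rot: [[1.0, 0.0, 0.006], [0.0, -1.0, -0.004], [0.006, 0.004, -1.0]]
ft_force: [-0.4, -0.4, -0.8]
opening: -0.002
grasp_force: 0.0
```

>>> move_arm:
  deltas:
    - [[0, 0, 0], [0, 0, 0], -1]
    - [[0, 0, 0], [0, 0, 0], -1]
    - [[0, 0, 0], [0, 0, 0], -1]

```text
time: 8.97
ee_pos: [480.4, -112.6, 248.1]
ee_rot: [[1.0, 0.001, -0.002], [0.001, -1.0, 0.001], [-0.002, -0.001, -1.0]]
ft_force: [0.5, 0.1, -0.3]
opening: -0.004
grasp_force: 0.0
```

```bash
python3 m.py; python3 -c "
from h import *
im=get_image('wrist');save(im,'w3')
p=pts(im,im['z_map']>0)
q=p[(abs(p[:,2]-59)<1.8)&(np.hypot(p[:,0]-480,p[:,1]+112)<65)];print(q.min(0),q.max(0))"
```

```text
0.75 [0.4, 128.4, 64.5, 81.7] 4224 [502.  127.2  78.1] [462.7  95.8  74.9] [541.4 158.5  81.4] [-2.0000e-03  1.0000e-02  7.8842e+01]
0.74 [262.9, 1.0, 80.5, 23.2] 1303 [ 634.7 -130.9   78.1] [ 626.3 -163.    74.7] [643.2 -98.9  81.6] [4.4000e-02 1.0000e-03 7.8615e+01]
0.62 [137.8, 29.3, 35.2, 161.6] 2099 [551.    7.2  59.8] [477.8 -16.1  56.2] [624.3  30.4  63.3] [6.0000e-03 3.5000e-02 6.0164e+01]
0.61 [242.7, 153.6, 78.1, 80.8] 5118 [ 475.7 -113.3   78.4] [ 435.9 -152.    75. ] [515.5 -74.6  81.8] [-1.0000e-03  1.0000e-03  7.8916e+01]
9.0667 [ 480.3902363  -112.57218573  248.01105266] [-0.46213016 -0.76458248  0.10650278]
[ 428.2436375  -161.55504014   57.20077046] [525.82917504 -63.14955101  60.79491574]
```

View pics/w3.png

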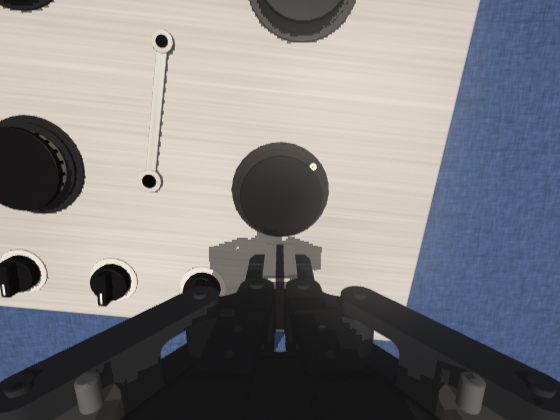

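The cap at (280,190) is now level, with slope near 0. Its height is 78.9 mm, matching the other caps, and it is central to within the play. Handing in.

```bash
python3 -c "
from h import *
print(r.hand_in())"
```

```text
the job is handed in; nothing more can be done
None
```

The rocking cap was the front-right one: I pressed it lightly, then pushed it about 7 mm until it dropped home, level and central like the others, and handed the job in; I found it from the camera images, so I did not press the other three.

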